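# Mix a urine tube on the touch mixer

### The arm

A 6-joint arm with a two-finger parallel gripper is mounted at the origin on a cart in front of the work surface, level with it; the furniture and walls round the work are solid. World frame = base frame: x ahead of the robot, y to its left, z up, the work surface at z = 0. Lengths are in m, angles in rad, forces in N, time in s.
With the tool pointing down it reaches from about 0.425 to 0.95 m from the base axis. Payload 3.5 kg.
Tool frame: the origin (TCP) lies on the centre line of the jaws, within the pads' length; the fingertips stand 17 mm ahead of it and the grasp point (between the pads) lies 2 mm behind it; z points along the fingers, y is the line along which they close (so a half turn about z gives the same grasp; the last joint's range is limited). The gripper opens to 85 mm and grips with 20 to 120 N. Pads are 22 mm wide; open, the fingers measure 114 mm over their backs; the gripper's body (76 mm by 85 mm) begins 54 mm behind the grasp point. The pads swing forward as they close: fully open they stand 13 mm farther back than shut.
Start: joints at [1.168, 0.286, 1.577, -0, 1.279, -0.15], TCP at [0.169, 0.654, 0.248] pointing down, gripper open.
Joint ranges: [-2.77, 2.77], [-0.9, 2.22], [0.21, 2.48], [-1.53, 4.67], [0.24, 2.81], [-2.84, 2.84]. Speed limits (rad/s): [2.79, 2.79, 3.14, 3.14, 3.14, 3.14].

### API

Orientations are given as a unit quaternion [x, y, z, w].
In Python, from plant import ctrl gives the robot as it stands. The module is installed in compiled form; this text tells all that it offers.
- The arm moves only by the tool drive_tool, never from a script. Its argument "moves" is a list of rows, each a list of 3 entries, a list of its own where there are three numbers: the turn, a rotation vector about the tool's x, y, z in rad, then the shift along the tool's x, y, z in m, then the finger opening in m, from 0 to 0.0854. A call has 1 to 5 rows; each row shifts and turns the commanded pose from where the row before left it, along the tool's axes as they then stand; what a row does not reach is not made up. A row lasts 1/8 s, in which the tool goes at most 62.5 mm and 10.7 degrees, less where a joint would pass 70% of its speed; a pose out of reach is approached as far as the arm can. A call with a gripper value outside its range is refused whole. The fingers move at their own pace and stop on an object; "grip_force" is the grip in N (left out, the last holds). Time passes only in rows, so rows that do not move let the fingers close. It gives the time, the measured TCP pose, the force, the opening and the grip force at its end, in the units of the state.
- ctrl.get_state(): the state, without advancing time (a new reading comes with each control period).
- ctrl.read_camera(name): name is "scene" or "top" or "wrist"; returns a dict with "image" (480x640x3 uint8, red, green, blue), "fx", "fy", "cx", "cy" (pixels), "R" (3x3) and "t" (3): a world point X has camera coordinates R X + t. Camera axes: x right, y down, z forward; pixel columns grow to the right and rows downward; lengths in m; the calibration is good to about 2 mm. The wrist camera is an equidistant fisheye: a pixel r from the principal point sees the ray r / f radians off the axis. A picture is of the moment at which its call begins. There is no depth.
- ctrl.sign_off(): hands the job in; it is judged then, once.
The state is a dict: "time": time; "qpos": joint angles; "dq": joint speeds; "joint_efforts": joint torques, N m; "eef_pos": TCP position; "tcp_rot": TCP orientation; "contact_force": force on the tool from outside, world axes, zero at the start; "wrist_torque": the same for the moment, N m; "opening": opening from 0.0 (shut) to 1.0 (fully open); "finger_force": force on a finger pad.
Only numpy, scipy, OpenCV 4.12 (cv2) and the standard library are available. Lean on these libraries where they do the work, as an engineer would, in place of code of your own. Each camera call takes 0.05 s, during which the arm holds its last target. There are 200 camera calls.

### The job

The sediment in the cream-capped urine tube has to be stirred up on the small touch-operated vortex mixer, which runs only while its black rubber cup is held down. Pull the tube straight up out of the spring prongs of its holder, stand it upright in the cup and gently press the cup down with it about half way (4 mm of its 8 mm travel), never all the way onto its stop, leaving the other tubes and things where they are. Finish in that position: the gripper still holding the tube and keeping the cup pressed half way down, only the tube touching the mixer; do not let go or lift off.

Things in the scene. Friction and masses are not known exactly. Their poses are not given: they have to be found in the camera images.
- tube_cream: The tube to mix: clear plastic tube with pale yellow contents and a cream cap, 88 mm long, about 16 g, upright in one of the holder's wells at the start. Origin at the centre of its round bottom, z up along the tube. The body is 12.8 mm in diameter up to 66 mm above the bottom; the cap is 16 to 17 mm in diameter from 66 to 88 mm.
- tube_cream_mid (a point): The middle of the cream-capped tube, on its axis, 44 mm above its bottom end.
- tube_cream_cap (a point): The middle of the cream cap (16 to 17 mm in diameter, 22 mm tall), on the tube's axis, 77 mm above its bottom end: the place to grip, across any diameter.
- tube_cream_tip (a point): The bottom end of the cream-capped tube, on its axis.
- holder: Grey tube holder, 186 x 62 mm, fixed to the worktop; origin at the centre of its underside, long side along its y, z up. Four wells in a row, at y = -63, -21, +21 and +63 mm (this last one empty); deck 28 mm high. Tubes stand 10 mm above the worktop, so their caps are at 76 to 98 mm. Grip across the holder (fingers closing along its x) to keep clear of the neighbouring tubes.
- holder_prongs (a point): Middle of the holder, at the height of the beads of its steel spring prongs (44 mm above the worktop; prongs 52 mm high). Two prongs squeeze each tube, on its -y and +y sides: pulling a tube straight up takes about 4 to 8 N until its bottom is past the beads, 36 mm up; 50 mm up it is wholly clear.
- tube_red_mid (a point): The middle of the red-capped tube (same form), 44 mm above its bottom, in another well; must stay there.
- tube_purple_mid (a point): The middle of the purple-capped tube (same form), 44 mm above its bottom, in another well; must stay there.
- mixer: Touch-operated vortex mixer, fixed: round white body 114 mm in diameter on a grey base, 78 mm high with its black collar, black speed dial at the front (its -x side, not to be touched), black rubber cup above the middle. Origin at the centre of its underside, z up.
- cup_seat (a point): The centre of the cup's inner floor, on the axis of the mixer, 96 mm above the worktop while the cup is up; it moves down with the cup. The cup is a black rubber funnel 22 mm tall, 39 mm across at its rim (112 mm above the worktop, mouth 31 mm wide), 16 mm deep inside, narrowing to about 18 mm at the floor, on which the tube's bottom stands.
- mixer_cup (a joint): How far the cup is pressed down, in m: 0 up, 0.008 on its stop. It moves straight down against a spring: about 1.8 N starts it, then 0.9 N per mm, so about 5.4 N at 4 mm and 9 N at the stop. It springs back up when let go.
- slide_box: Grey-blue slide box, 95 x 105 x 37 mm, a bystander lying to the right; origin at the centre of its underside.
- glass_plate: Black-barred glass reaction plate, 172 x 136 x 10 mm, a bystander lying to the left; origin at the centre of its underside.

How it is judged:
On the way, in this order (a step that is already met when the one before it is completed fails the run):
1. the cream-capped tube has been pulled clear of its prongs by the gripper (z of tube_cream_tip in the frame of holder above 0.05 m and contact force between the fingers and tube_cream above 1.5 N and value of joint mixer_cup below 0.0015 m), for 0.1 s.
2. the cup is pressed 2.5 to 5.5 mm down by the tube standing upright in it (value of joint mixer_cup between 0.0025 and 0.0055 m and horizontal distance between tube_cream_tip and cup_seat below 0.006 m and z of tube_cream_tip in the frame of cup_seat between -0.004 and 0.005 m and angle between tube_cream_mid's own z axis and vertical below 0.2 rad and contact force between tube_cream and mixer above 2.5 N and contact force between the fingers and tube_cream above 1.5 N and contact force between each of the arm, the fingers and mixer below 0.5 N), for 0.2 s.
At the end, for the whole second after the job is handed in: Held through the last second: the gripper grips the cream-capped tube, upright within 0.2 rad in the mixer's cup (bottom on its floor, within 6 mm of its centre), pressing the cup 2.5 to 5.5 mm down, at rest; robot off the mixer itself; other tubes within 15 mm of their places (all of step 2 and distance of each of tube_red_mid, tube_purple_mid from where it was at the start of the episode below 0.015 m and velocity of joint mixer_cup between -0.005 and 0.005 m/s and linear speed of tube_cream below 0.02 m/s); the arm keeps its last pose, push and grip.
It fails at once if the cup is driven down onto its stop (more than 7.6 mm) (value of joint mixer_cup above 0.0076 m).
It fails at once if the cup is pressed with the gripper itself (contact force between any of the fingers, the arm and mixer above 3 N).
It fails at once if another tube is pulled out or knocked about (distance of any of tube_red_mid, tube_purple_mid from where it was at the start of the episode above 0.03 m).
It fails at once if a bystander is pushed away (distance of any of slide_box, glass_plate from where it was at the start of the episode above 0.03 m).
It also fails if it takes over 42 s, if anything falls off the work surface, if the arm or the gripper's body presses on something with over 40 N, if the wrist force passes 120 N, or if a joint passes its speed limit or range.

## Working session

There is one attempt and no reset: what is moved stays moved. The work goes in short steps, Python scripts to look and compute and a tool call to move; the robot and the scene stay as the last step left them, time stands still between calls to the robot, and variables do not carry over. Pictures are saved under pics/ and viewed, at most 10 in all, crops included, and the job is handed in when it is done.

Besides the shell and the picture viewer there is one more tool, called after "Emit:" by a JSON object that holds its "fn" and its "kwargs", one argument or row to a line. drive_tool: Moves the arm, as the interface text tells. Its arguments: {"type":"object","properties":{"moves":{"type":"array","items":{"type":"array"}},"grip_force":{"type":"number"}},"required":["moves"]}

```bash
mkdir -p pics
python3 - <<'E'
from plant import ctrl
import cv2,pickle
d={}
for n in("scene","top"):
    c=ctrl.read_camera(n);d[n]=c;cv2.imwrite(f"pics/{n}0.png",c["image"][:,:,::-1])
    print(n,c["fx"],c["fy"],c["cx"],c["cy"],c["R"],c["t"])
pickle.dump(d,open("c0.pkl","wb"))
print(ctrl.get_state())
E
```

```text
scene 619.9302974951863 619.9302974951863 332.02923298559404 255.61910909447684 [[ 0.42957288 -0.90302484 -0.00364437]
 [-0.5684303  -0.26726454 -0.77811095]
 [ 0.7016795   0.33632693 -0.62811628]] [-0.24335146  0.37867685  1.15505305]
top 546.5167688109045 546.5167688109045 318.9939372577349 237.71550398426936 [[ 0.01569362 -0.99986947  0.00383981]
 [-0.99697592 -0.01594029 -0.07605866]
 [ 0.07610994 -0.00263456 -0.99709595]] [-0.00568681  0.52774141  1.59546864]
{'time': 0.1, 'qpos': array([ 1.16799867e+00,  2.87142622e-01,  1.57805336e+00, -1.26018585e-05,
        1.27859006e+00, -1.50008260e-01]), 'dq': array([-0.0002235 , -0.00205982, -0.0041109 , -0.00092976, -0.00070672,
       -0.00045905]), 'joint_efforts': array([ 2.08421084e-04, -4.07293153e+01, -2.93700331e+01, -1.33685694e-04,
        3.33958531e-03,  6.18833997e-07]), 'eef_pos': array([0.16857699, 0.65302752, 0.24702943]), 'tcp_rot': array([ 1.26056546e-01,  9.92022452e-01, -1.05671439e-03, -2.93481860e-04]), 'contact_force': array([-0.37922064, -0.14633909, -0.55197105]), 'wrist_torque': array([ 0.04603207,  0.00187858, -0.03848793]), 'finger_force': 0.0, 'opening': 1.0039595199847315}
```

View pics/scene0.png

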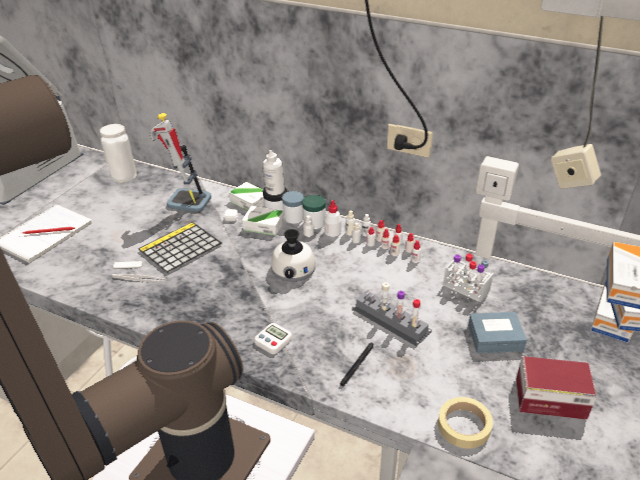

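View pics/top0.png

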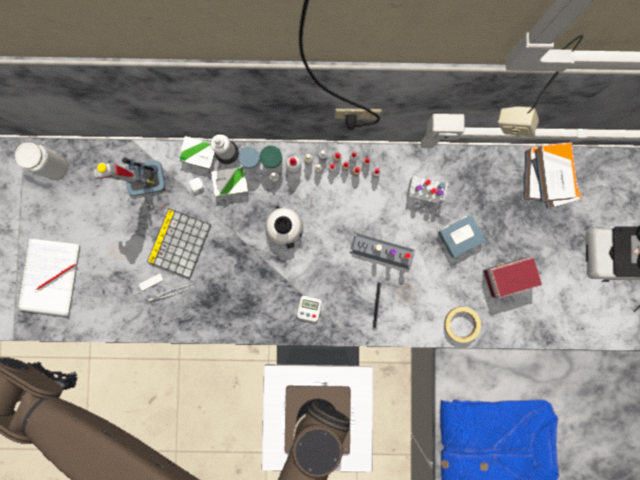

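The scene view shows the mixer at about (293,255) and the holder at about (392,315). The top view shows the cup at about (283,225), the cream cap (378,247), purple (393,252) and red (407,256). I'll zoom in on these next.

Run:
```python
import cv2,pickle,numpy as np
d=pickle.load(open("c0.pkl","rb"))
def crop(n,x,y,w,h):
    return cv2.resize(d[n]["image"][y:y+h,x:x+w,::-1],(400,300),interpolation=cv2.INTER_CUBIC)
a=np.vstack([np.hstack([crop("top",345,222,80,60),crop("top",243,195,80,60)]),np.hstack([crop("scene",345,275,100,75),crop("scene",255,220,80,60)])])
cv2.imwrite("pics/crops.png",a)
```

```text
(no output)
```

View pics/crops.png

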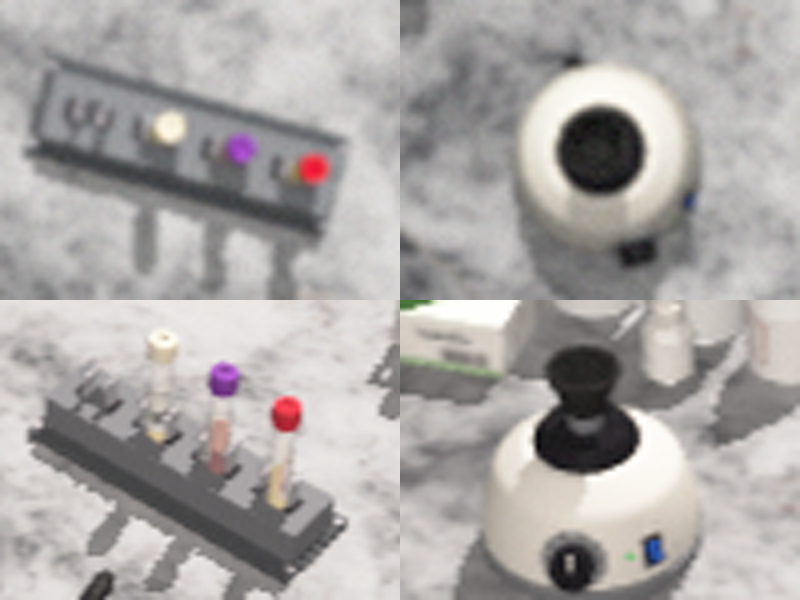

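```bash
cat > h.py <<'E'
import numpy as np
def ray(c,u,v):
    d=c["R"].T@np.array([(u-c["cx"])/c["fx"],(v-c["cy"])/c["fy"],1]);return -c["R"].T@c["t"],d
def atz(c,u,v,z):
    o,d=ray(c,u,v);return o+d*(z-o[2])/d[2]
E
python3 - <<'E'
import pickle
from h import *
d=pickle.load(open("c0.pkl","rb"));t,s=d["top"],d["scene"]
P={}
for n,a,b,za,zb in[("cream",(379,247.2),(385.7,287),.097,.087),("purple",(393,251.6),(401,294.7),.097,.087),("red",(407.6,255.5),(416.7,303.5),.097,.087),("cup",(283,224.9),(291.4,233),.112,.112)]:
    P[n]=atz(t,*a,za);print(n,P[n],atz(s,*b,zb))
v=P["cream"]-P["red"];print("holder y axis deg",np.degrees(np.arctan2(v[1],v[0])),np.linalg.norm(v))
E
```

```text
cream [ 0.49784479 -0.16629022  0.097     ] [ 0.50060233 -0.16553511  0.087     ]
purple [ 0.48608329 -0.20574783  0.097     ] [ 0.49120416 -0.20568317  0.087     ]
red [ 0.47576613 -0.24684675  0.097     ] [ 0.47912919 -0.2466491   0.087     ]
cup [0.55502246 0.10395482 0.112     ] [0.56002529 0.10630819 0.112     ]
holder y axis deg 74.67294575877226 0.08352736750185251
```

```bash
cat >> h.py <<'E'
from scipy.spatial.transform import Rotation as Ro
from plant import ctrl
def to(*w,yaw=None):
    s=ctrl.get_state();R=Ro.from_quat(s["tcp_rot"]);p=s["eef_pos"]
    for x in w: print("tool shift mm",np.round(1e3*R.inv().apply(np.array(x)-p),1),"dist",np.linalg.norm(np.array(x)-p)); p=np.array(x)
    if yaw is not None:
        y=np.radians(yaw);T=Ro.from_matrix(np.c_[np.cross([-np.sin(0)+np.cos(y),np.sin(y),0],[0,0,-1]),[np.cos(y),np.sin(y),0],[0,0,-1]])
        print("turn",(R.inv()*T).as_rotvec())
    print(s["time"],np.round(s["eef_pos"],4),np.round(s["qpos"],3),np.round(s["contact_force"],2),s["opening"],s["finger_force"])
E
python3 -c "
from h import *
to((.45,.35,.25),(.499,-.166,.22),yaw=-15.3)"
```

```text
tool shift mm [-348.3 -223.    -2.6] dist 0.4135618546914657
tool shift mm [-176.5 -487.3   31. ] dist 0.5191887903258313
turn [-1.94621420e-03  1.47342736e-03  1.58504525e+00]
0.1 [0.1686 0.653  0.247 ] [ 1.168  0.287  1.578 -0.     1.279 -0.15 ] [-0.38 -0.15 -0.55] 1.0039595199847315 0.0
```

Emit:
{"fn": "drive_tool", "kwargs": {
  "moves": [
    [[0,0,0],[-0.05,-0.032,0],0.06],
    [[0,0,0],[-0.05,-0.032,0],0.06],
    [[0,0,0],[-0.05,-0.032,0],0.06],
    [[0,0,0],[-0.05,-0.032,0],0.06],
    [[0,0,0],[-0.05,-0.032,0],0.06]
  ]
}}

```text
time: 0.72
eef_pos: [0.3716, 0.4344, 0.2479]
tcp_rot: [0.126, 0.992, -0.0, -0.0]
contact_force: [0.5, 0.1, 0.4]
opening: 0.706
finger_force: 0.0
```

Emit:
{"fn": "drive_tool", "kwargs": {
  "moves": [
    [[0,0,0],[-0.05,-0.032,0],0.06],
    [[0,0,0],[-0.048,-0.031,0],0.06],
    [[0,0,0],[-0.0195,-0.054,0.003],0.06],
    [[0,0,0],[-0.0195,-0.054,0.003],0.06],
    [[0,0,0],[-0.0195,-0.054,0.003],0.06]
  ]
}}

```text
time: 1.35
eef_pos: [0.4658, 0.1773, 0.2388]
tcp_rot: [0.126, 0.992, -0.0, -0.0]
contact_force: [1.0, -0.7, 0.4]
opening: 0.702
finger_force: 0.0
```

Emit:
{"fn": "drive_tool", "kwargs": {
  "moves": [
    [[0,0,0],[-0.0195,-0.054,0.003],0.06],
    [[0,0,0],[-0.0195,-0.054,0.003],0.06],
    [[0,0,0],[-0.0195,-0.054,0.003],0.06],
    [[0,0,0],[-0.0195,-0.054,0.003],0.06],
    [[0,0,0],[-0.0195,-0.054,0.003],0.06]
  ]
}}

```text
time: 1.98
eef_pos: [0.4925, -0.1084, 0.224]
tcp_rot: [0.126, 0.992, 0.0, -0.0]
contact_force: [0.9, -0.3, -0.1]
opening: 0.702
finger_force: 0.0
```

Emit:
{"fn": "drive_tool", "kwargs": {
  "moves": [
    [[0,0,0.18],[-0.02,-0.055,0.003],0.06],
    [[0,0,0.18],[0,0,0],0.06],
    [[0,0,0.18],[0,0,0],0.06],
    [[0,0,0.18],[0,0,0],0.06],
    [[0,0,0.18],[0,0,0],0.06]
  ]
}}

```text
time: 2.6
eef_pos: [0.4982, -0.1649, 0.2207]
tcp_rot: [0.548, 0.837, -0.0, -0.001]
contact_force: [-0.3, -0.5, -0.1]
opening: 0.705
finger_force: 0.0
```

Emit:
{"fn": "drive_tool", "kwargs": {
  "moves": [
    [[0,0,0.18],[0,0,0],0.06],
    [[0,0,0.18],[0,0,0],0.06],
    [[0,0,0.18],[0,0,0],0.06],
    [[0,0,0.145],[0,0,0],0.06],
    [[0,0,0],[0,0,0],0.06]
  ]
}}

```text
time: 3.22
eef_pos: [0.4982, -0.1648, 0.2208]
tcp_rot: [0.794, 0.607, -0.0, -0.0]
contact_force: [0.1, -0.7, -0.8]
opening: 0.702
finger_force: 0.0
```

Run:
```python
from h import *
import cv2,pickle
to((.499,-.166,.15),yaw=-15.3)
d={n:ctrl.read_camera(n) for n in("wrist","scene","top")}
pickle.dump(d,open("c1.pkl","wb"))
w=d["wrist"];print(w["fx"],w["cx"],w["cy"],w["R"],w["t"])
cv2.imwrite("pics/w1.png",w["image"][:,:,::-1])
```

```text
tool shift mm [-1.   1.1 70.8] dist 0.07081891853095848
turn [-0.00098967 -0.00024428  0.00171889]
3.225 [ 0.4982 -0.1648  0.2208] [-0.513 -0.021  1.969 -0.     1.194 -0.248] [ 0.12 -0.7  -0.81] 0.7022141886224327 0.0
371.64829954431775 319.87412737377747 231.26943165380413 [[ 9.65094810e-01 -2.61900373e-01 -4.49846514e-04]
 [-2.48888819e-01 -9.17679595e-01  3.09707145e-01]
 [-8.15252318e-02 -2.98784797e-01 -9.50831889e-01]] [-0.52463692 -0.0603308   0.34486256]
```

View pics/w1.png

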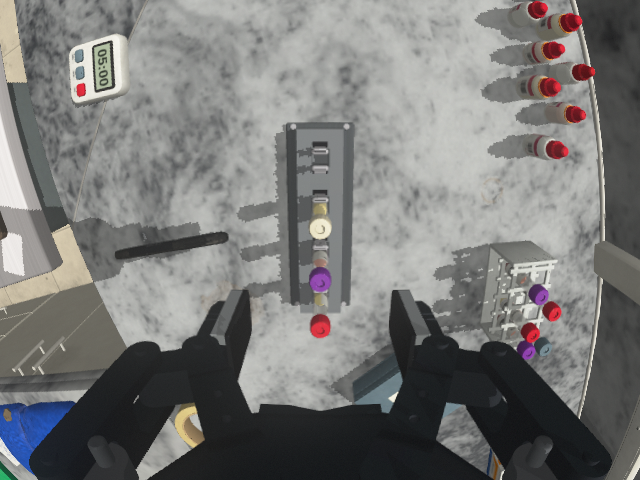

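Wrist view: the cream cap top is at (320,229), purple at (320,280) and red at (320,326). The row is vertical in the image, so the yaw is good.

```bash
cat >> h.py <<'E'
def watz(c,u,v,z):
    a=np.array([u-c["cx"],v-c["cy"]])/c["fx"];r=np.hypot(*a)
    d=c["R"].T@np.r_[a*np.sinc(r/np.pi),np.cos(r)] ;o=-c["R"].T@c["t"];return o+d*(z-o[2])/d[2]
E
python3 - <<'E'
import pickle
from h import *
w=pickle.load(open("c1.pkl","rb"))["wrist"]
for p in((320,229),(320,279),(320,325.5)):print(watz(w,*p,.098))
E
```

```text
[ 0.49865316 -0.16617659  0.098     ]
[ 0.48852012 -0.20353399  0.098     ]
[ 0.47786349 -0.2428258   0.098     ]
```

Emit:
{"fn": "drive_tool", "kwargs": {
  "moves": [
    [[0,0,0],[-0.0012,0.0009,0.045],0.06],
    [[0,0,0],[0,0,0.045],0.06],
    [[0,0,0],[0,0,0.03],0.06],
    [[0,0,0],[0,0,0.0165],0.06],
    [[0,0,0],[0,0,0],0.06]
  ]
}}

```text
time: 4.0
eef_pos: [0.4986, -0.166, 0.0839]
tcp_rot: [0.795, 0.607, -0.0, -0.001]
contact_force: [0.1, 0.5, -0.2]
opening: 0.701
finger_force: 0.0
```

Emit:
{"fn": "drive_tool", "kwargs": {
  "moves": [
    [[0,0,0],[0,0,0],0.03],
    [[0,0,0],[0,0,0],0.01],
    [[0,0,0],[0,0,0],0.0],
    [[0,0,0],[0,0,0],0.0],
    [[0,0,0],[0,0,0],0.0]
  ],
  "grip_force": 45
}}

```text
time: 4.62
eef_pos: [0.5002, -0.1669, 0.0863]
tcp_rot: [0.795, 0.607, 0.001, 0.001]
contact_force: [-0.6, -0.5, 6.2]
opening: 0.172
finger_force: 44.0
```

Run:
```python
from h import *
import cv2
to((.499,-.166,.15))
c=[cv2.resize(ctrl.read_camera("scene")["image"][240:340,330:460,::-1],(780,600),interpolation=cv2.INTER_CUBIC)]
cv2.imwrite("pics/s2.png",c[0])
```

```text
tool shift mm [  0.5  -1.2 -63.7] dist 0.06371227985541815
4.625 [ 0.5002 -0.1669  0.0863] [-0.515  0.16   2.052  0.     0.927 -0.248] [-0.6  -0.5   6.19] 0.17156877670520768 43.98784929806425
```

View pics/s2.png

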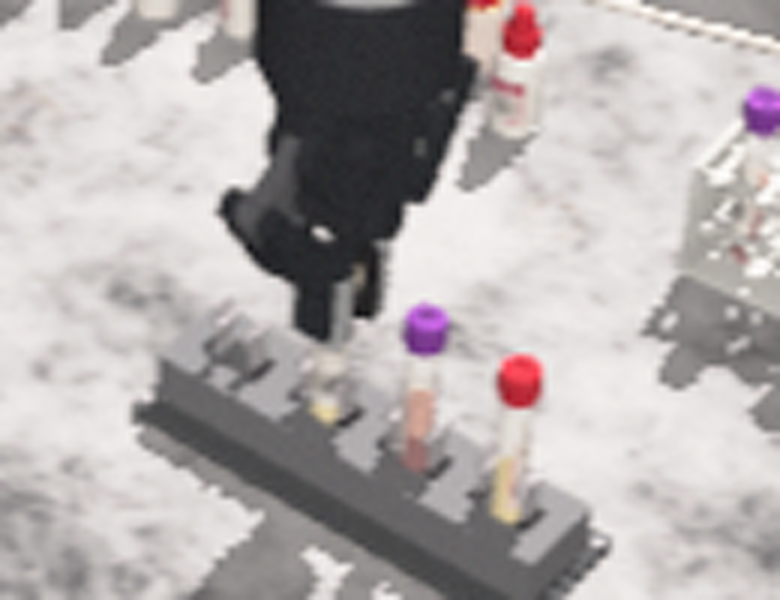

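Picture: the fingers are on the cream cap, and the purple (427,330) and red (520,380) caps are undisturbed. Now lifting.

Emit:
{"fn": "drive_tool", "kwargs": {
  "moves": [
    [[0,0,0],[0,0,-0.012],0.0],
    [[0,0,0],[0,0,-0.012],0.0],
    [[0,0,0],[0,0,-0.012],0.0],
    [[0,0,0],[0,0,-0.012],0.0],
    [[0,0,0],[0,0,-0.012],0.0]
  ]
}}

```text
time: 5.3
eef_pos: [0.5, -0.1668, 0.1472]
tcp_rot: [0.795, 0.607, 0.001, 0.001]
contact_force: [0.3, -0.2, 0.1]
opening: 0.168
finger_force: 44.7
```

Emit:
{"fn": "drive_tool", "kwargs": {
  "moves": [
    [[0,0,0],[0,0,-0.015],0.0],
    [[0,0,0],[0,0,-0.03],0.0],
    [[0,0,0],[0,0,-0.03],0.0],
    [[0,0,0],[0,0,-0.021],0.0],
    [[0,0,0],[0,0,0],0.0]
  ]
}}

```text
time: 5.92
eef_pos: [0.5003, -0.167, 0.244]
tcp_rot: [0.795, 0.607, 0.001, 0.003]
contact_force: [0.2, 0.7, -0.1]
opening: 0.169
finger_force: 44.7
```

Run:
```python
from h import *
import cv2,pickle
to((.557,.105,.24))
d={n:ctrl.read_camera(n) for n in("wrist","scene","top")}
pickle.dump(d,open("c2.pkl","wb"))
c=d["scene"];R,t=c["R"],c["t"];q=R@ctrl.get_state()["eef_pos"]+t;u,v=int(c["fx"]*q[0]/q[2]+c["cx"]),int(c["fy"]*q[1]/q[2]+c["cy"]);print(u,v)
x0,y0=u-40,v-30;print(x0,y0)
b=cv2.resize(c["image"][y0:y0+80,x0:x0+80,::-1],(400,400),interpolation=cv2.INTER_CUBIC)
w=cv2.resize(d["wrist"]["image"][:,:,::-1],(400,300));w=np.vstack([w,np.zeros((100,400,3),np.uint8)])
cv2.imwrite("pics/s3.png",np.hstack([b,w]))
```

```text
tool shift mm [277.3 -17.1   3.5] dist 0.27787372880892425
5.925 [ 0.5003 -0.167   0.244 ] [-0.515 -0.041  1.944  0.     1.232 -0.248] [ 0.16  0.71 -0.12] 0.16883404949919825 44.70142007168761
389 233
349 203
```

View pics/s3.png

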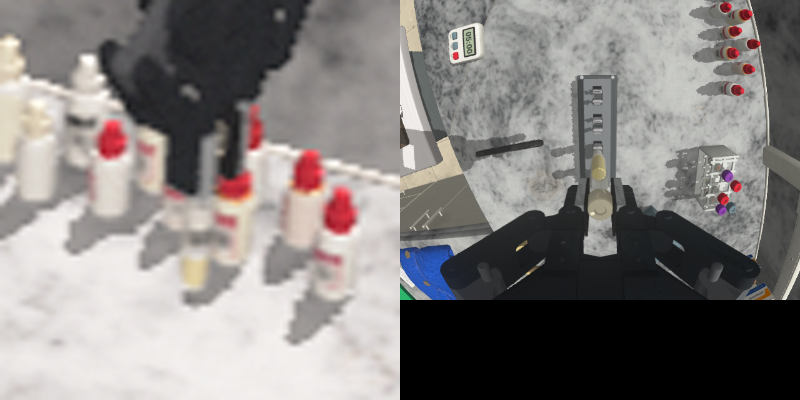

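The tube is held and hanging upright, with its tip at about (388,260) in the scene image. Its well is empty. Moving over the mixer.

Emit:
{"fn": "drive_tool", "kwargs": {
  "moves": [
    [[0,0,0],[0.05,-0.003,0],0.0],
    [[0,0,0],[0.05,-0.003,0],0.0],
    [[0,0,0],[0.05,-0.003,0],0.0],
    [[0,0,0],[0.05,-0.003,0],0.0],
    [[0,0,0],[0.045,-0.003,0],0.0]
  ]
}}

```text
time: 6.7
eef_pos: [0.5487, 0.0757, 0.2391]
tcp_rot: [0.795, 0.607, -0.001, -0.001]
contact_force: [1.3, -0.4, 0.1]
opening: 0.169
finger_force: 44.7
```

Emit:
{"fn": "drive_tool", "kwargs": {
  "moves": [
    [[0,0,0],[0.022,-0.002,0],0.0],
    [[0,0,0],[0.01,0,0],0.0],
    [[0,0,0],[0,0,0.01],0.0],
    [[0,0,0],[0,0,0.005],0.0],
    [[0,0,0],[0,0,0],0.0]
  ]
}}

```text
time: 7.32
eef_pos: [0.5552, 0.1044, 0.2247]
tcp_rot: [0.795, 0.606, -0.001, -0.001]
contact_force: [-0.2, -0.0, -1.1]
opening: 0.168
finger_force: 44.7
```

Run:
```python
from h import *
import cv2,pickle
to((.557,.105,.20))
d={n:ctrl.read_camera(n) for n in("wrist","scene","top")}
pickle.dump(d,open("c3.pkl","wb"))
c=d["scene"]
p=ctrl.get_state()["eef_pos"];q=c["R"]@(p-[0,0,.0763])+c["t"];print("tip px exp",c["fx"]*q[0]/q[2]+c["cx"],c["fy"]*q[1]/q[2]+c["cy"])
b=cv2.resize(c["image"][190:270,260:326,::-1],(396,480),interpolation=cv2.INTER_CUBIC)
w=cv2.resize(d["wrist"]["image"][200:400,240:400,::-1],(384,480),interpolation=cv2.INTER_CUBIC)
cv2.imwrite("pics/s4.png",np.hstack([b,w]))
```

```text
tool shift mm [ 1.1  1.6 24.6] dist 0.02472362346192097
7.325 [0.5552 0.1044 0.2247] [ 0.006  0.067  1.872 -0.     1.205  0.275] [-0.17 -0.01 -1.15] 0.1677467370953108 44.69934322456538
tip px exp 290.45873953137726 221.48147657996736
```

View pics/s4.png

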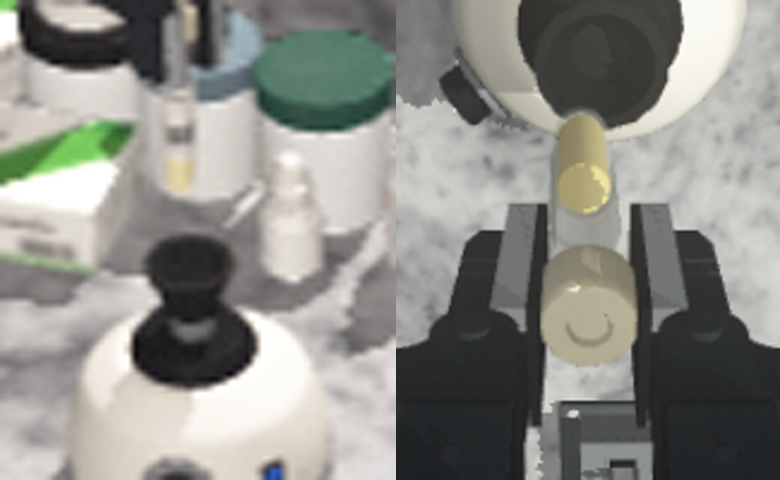

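Scene crop: the tip is at (289.8,221.7), matching the expected (290.5,221.5), and the cup rim centre is near (291.7,232). Wrist: the rim centre is near (325.4,229) and the tube bottom near (317.5,252).

Run:
```python
import pickle
from h import *
d=pickle.load(open("c3.pkl","rb"));w,s,t=d["wrist"],d["scene"],d["top"]
print("cup wrist",watz(w,325.4,229,.112),"cup scene",atz(s,291.7,232.3,.112),"tip wrist",watz(w,317.5,253,.1484),"tip scene",atz(s,289.8,221.2,.1484))
for n,c,C in(("scene",s,0),("top",t,0)):
  for p in([.557,.105,.112],[.555,.104,.112],[.557,.105,.078]):
    q=c["R"]@np.array(p)+c["t"];print(n,p,c["fx"]*q[0]/q[2]+c["cx"],c["fy"]*q[1]/q[2]+c["cy"])
# dark-blob of cup in first top image
import cv2
g=cv2.cvtColor(pickle.load(open("c0.pkl","rb"))["top"]["image"],cv2.COLOR_RGB2GRAY)[205:245,263:303]
n,l,st,ce=cv2.connectedComponentsWithStats((g<70).astype(np.uint8));print(st,ce+[263,205])
# wrist rim ellipse: threshold in view
```

```text
cup wrist [0.55982768 0.10511191 0.112     ] cup scene [0.56285226 0.10700166 0.112     ] tip wrist [0.55416138 0.1035216  0.1484    ] tip scene [0.55790043 0.10767345 0.1484    ]
scene [0.557, 0.105, 0.112] 291.2825601368869 233.8107024750096
scene [0.555, 0.104, 0.112] 291.25361305716854 234.36236382084905
scene [0.557, 0.105, 0.078] 291.90062087112415 244.81864290781664
top [0.557, 0.105, 0.112] 282.64031116605577 224.1891449650252
top [0.555, 0.104, 0.112] 282.9836505534708 224.90774798944804
top [0.557, 0.105, 0.078] 283.3846856517821 225.38919360017613
[[   0    0   40   40 1371]
 [  13    2    3    1    3]
 [  12   12   16   17  212]
 [  37   29    1    2    2]
 [  24   38    7    2   12]] [[282.3924143  224.29832239]
 [277.         207.        ]
 [282.66037736 224.87735849]
 [300.         234.5       ]
 [290.41666667 243.58333333]]
```

Emit:
{"fn": "drive_tool", "kwargs": {
  "moves": [
    [[0,0,0],[0.0019,0.0029,0.0],0.0],
    [[0,0,0],[0,0,0.012],0.0],
    [[0,0,0],[0,0,0.012],0.0],
    [[0,0,0],[0,0,0.009],0.0],
    [[0,0,0],[0,0,0],0.0]
  ]
}}

```text
time: 8.1
eef_pos: [0.5582, 0.1064, 0.1911]
tcp_rot: [0.795, 0.607, -0.001, -0.001]
contact_force: [-0.2, 0.6, -0.1]
opening: 0.165
finger_force: 44.7
```

Run:
```python
from h import *
import cv2,pickle
to((.5585,.1055,.172))
d={n:ctrl.read_camera(n) for n in("wrist","scene","top")}
pickle.dump(d,open("c4.pkl","wb"))
b=cv2.resize(d["scene"]["image"][200:260,265:319,::-1],(396,440),interpolation=cv2.INTER_CUBIC)
w=cv2.resize(d["wrist"]["image"][180:340,250:390,::-1],(385,440),interpolation=cv2.INTER_CUBIC)
cv2.imwrite("pics/s5.png",np.hstack([b,w]))
```

```text
tool shift mm [-0.8  0.6 19.1] dist 0.019159779661960016
8.1 [0.5582 0.1064 0.1911] [ 0.01   0.109  1.892 -0.     1.144  0.277] [-0.19  0.63 -0.14] 0.16474507078429576 44.69802019910276
```

View pics/s5.png

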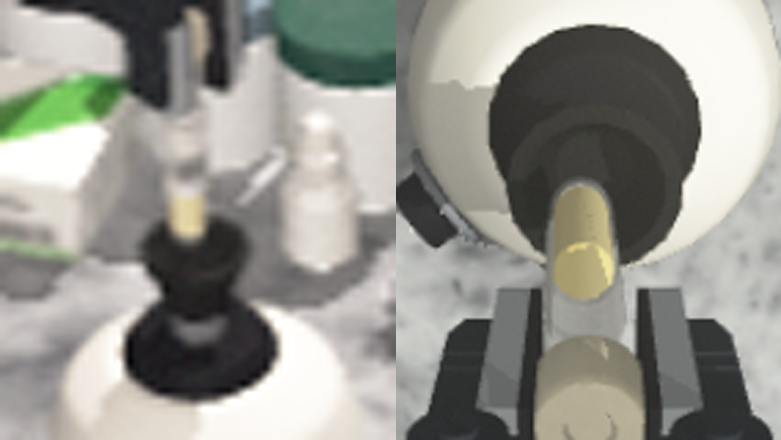

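Wrist: the rim spans x 511–684 and the collar x 489–701 with its top at y 25. The tube sits slightly left of centre. I'll fit the collar and rim circles to these edges.

Run:
```python
import pickle
from h import *
from scipy.optimize import least_squares as ls
d=pickle.load(open("c4.pkl","rb"));w,s=d["wrist"],d["scene"]
th=np.linspace(0,2*np.pi,400)
def pj(c,P,fish):
    q=P@c["R"].T+c["t"]
    if fish:
        r=np.hypot(q[:,0],q[:,1]);k=np.arctan2(r,q[:,2])/r
        return c["fx"]*k*q[:,0]+c["cx"],c["fy"]*k*q[:,1]+c["cy"]
    return c["fx"]*q[:,0]/q[:,2]+c["cx"],c["fy"]*q[:,1]/q[:,2]+c["cy"]
circ=lambda x,y,r,z:np.c_[x+r*np.cos(th),y+r*np.sin(th),0*th+z]
W=lambda x:250+(x-396)/2.75
def f(p,z,m,r=None):
    u,v=pj(w,circ(p[0],p[1],r or p[2],z),1);return [u.min()-W(m[0]),u.max()-W(m[1]),v.min()-180-m[2]/2.75]
print("collar wrist",[ls(f,[.558,.106,.026],args=(z,(489,701,25)),x_scale=.01,diff_step=1e-3).x for z in(.078,.074)])
print("rim wrist",ls(f,[.558,.106,.0195],args=(.112,(511,684,103)),x_scale=.01,diff_step=1e-3).x)
def g(p,z,m,k):
    u,v=pj(s,circ(p[0],p[1],p[2],z),0);return [u.min()-265-m[0]/7.333,u.max()-265-m[1]/7.333,(v.max() if k else v.min())-200-m[2]/7.333]
print("collar scene",ls(g,[.558,.106,.026],args=(.076,(125,278,401),1),x_scale=.01,diff_step=1e-3).x)
print("rim scene",ls(g,[.558,.106,.0195],args=(.112,(140,246,213),0),x_scale=.01,diff_step=1e-3).x)
# tube body width in wrist: predicted tip sphere contour
e=ctrl.get_state()["eef_pos"];u,v=pj(w,np.array([[e[0],e[1],e[2]-.0763+.0064]]),1);print("pred tip sphere crop px",(u-250)*2.75+396,(v-180)*2.75)
u,v=pj(s,np.array([[e[0],e[1],e[2]-.0763+.0064]]),0);print((u-265)*7.333,(v-200)*7.333)
```

```text
collar wrist [array([0.5611036 , 0.10886337, 0.02601863]), array([0.56079035, 0.10764566, 0.02645485])]
rim wrist [0.56094    0.10673112 0.01853471]
collar scene [0.54807626 0.09865958 0.02563442]
rim scene [0.55872425 0.10582046 0.0176111 ]
pred tip sphere crop px [590.59082723] [209.11619679]
[190.76564362] [215.96880275]
```

Emit:
{"fn": "drive_tool", "kwargs": {
  "moves": [
    [[0,0,0],[0.0007,0.0027,0.0],0.0],
    [[0,0,0],[0,0,0.006],0.0],
    [[0,0,0],[0,0,0.006],0.0],
    [[0,0,0],[0,0,0.004],0.0],
    [[0,0,0],[0,0,0],0.0]
  ]
}}

```text
time: 8.88
eef_pos: [0.5615, 0.1064, 0.1761]
tcp_rot: [0.795, 0.607, -0.001, -0.0]
contact_force: [0.5, 0.6, -0.4]
opening: 0.167
finger_force: 44.7
```

Run:
```python
from h import *
import cv2,pickle
to((.5605,.107,.1683))
d={n:ctrl.read_camera(n) for n in("wrist","scene","top")}
to((.5605,.107,.1683))
pickle.dump(d,open("c5.pkl","wb"))
b=cv2.resize(d["scene"]["image"][200:260,265:319,::-1],(396,440),interpolation=cv2.INTER_CUBIC)
w=cv2.resize(d["wrist"]["image"][180:340,250:390,::-1],(385,440),interpolation=cv2.INTER_CUBIC)
cv2.imwrite("pics/s6.png",np.hstack([b,w]))
```

```text
tool shift mm [ 0.4 -1.1  7.8] dist 0.007850681910458433
8.875 [0.5615 0.1064 0.1761] [ 0.01   0.132  1.896 -0.     1.115  0.277] [ 0.52  0.65 -0.45] 0.16733375972865538 44.697849967342336
tool shift mm [ 0.2 -1.6  8.7] dist 0.008832361830810475
9.025 [0.562  0.1063 0.177 ] [ 0.01   0.131  1.895 -0.     1.115  0.277] [-0.29  0.78  0.52] 0.16960169398762145 44.69813081304892
```

View pics/s6.png

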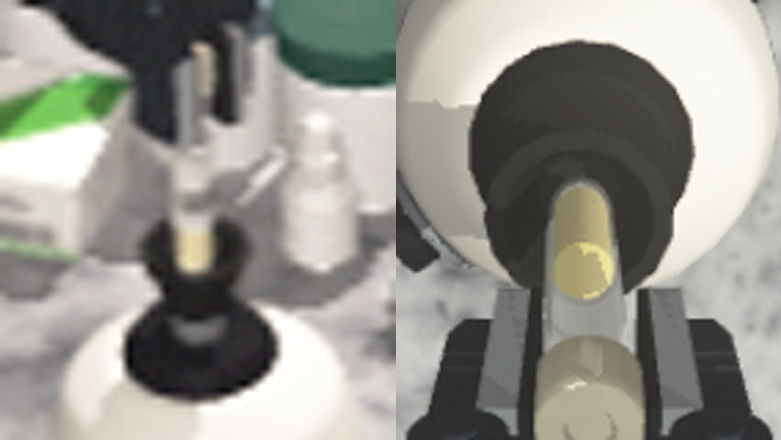

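The tube is inside the cup mouth: tube x 584 against rim 485–675, so it is centred. Descending gently.

Emit:
{"fn": "drive_tool", "kwargs": {
  "moves": [
    [[0,0,0],[0,0,0.002],0.0],
    [[0,0,0],[0,0,0.002],0.0],
    [[0,0,0],[0,0,0],0.0]
  ]
}}

```text
time: 9.4
eef_pos: [0.5618, 0.1063, 0.1726]
tcp_rot: [0.795, 0.607, -0.0, -0.0]
contact_force: [-0.0, 0.1, -0.5]
opening: 0.167
finger_force: 44.7
```

Emit:
{"fn": "drive_tool", "kwargs": {
  "moves": [
    [[0,0,0],[0,0,0.001],0.0],
    [[0,0,0],[0,0,0.001],0.0],
    [[0,0,0],[0,0,0],0.0]
  ]
}}

```text
time: 9.78
eef_pos: [0.5621, 0.1064, 0.1713]
tcp_rot: [0.795, 0.607, 0.0, 0.0]
contact_force: [-1.0, -0.2, 3.1]
opening: 0.175
finger_force: 45.0
```

Emit:
{"fn": "drive_tool", "kwargs": {
  "moves": [
    [[0,0,0],[0,0,0],0.0],
    [[0,0,0],[0,0,0],0.0]
  ]
}}

```text
time: 10.02
eef_pos: [0.5621, 0.1064, 0.1711]
tcp_rot: [0.795, 0.607, 0.0, 0.0]
contact_force: [-0.3, 0.2, 3.2]
opening: 0.173
finger_force: 45.0
```

Emit:
{"fn": "drive_tool", "kwargs": {
  "moves": [
    [[0,0,0],[0,0,0.001],0.0],
    [[0,0,0],[0,0,0.001],0.0],
    [[0,0,0],[0,0,0],0.0],
    [[0,0,0],[0,0,0],0.0]
  ]
}}

```text
time: 10.52
eef_pos: [0.5621, 0.1063, 0.1691]
tcp_rot: [0.795, 0.607, 0.0, 0.0]
contact_force: [-0.8, -0.4, 4.6]
opening: 0.167
finger_force: 45.1
```

Emit:
{"fn": "drive_tool", "kwargs": {
  "moves": [
    [[0,0,0],[0,0,0.001],0.0],
    [[0,0,0],[0,0,0],0.0],
    [[0,0,0],[0,0,0],0.0]
  ]
}}

```text
time: 10.9
eef_pos: [0.5621, 0.1064, 0.1682]
tcp_rot: [0.795, 0.607, 0.0, 0.0]
contact_force: [-0.6, -0.3, 4.6]
opening: 0.169
finger_force: 45.2
```

Emit:
{"fn": "drive_tool", "kwargs": {
  "moves": [
    [[0,0,0],[0,0,0],0.0],
    [[0,0,0],[0,0,0],0.0]
  ]
}}

```text
time: 11.15
eef_pos: [0.5621, 0.1064, 0.1682]
tcp_rot: [0.795, 0.607, 0.0, 0.0]
contact_force: [-1.1, 0.6, 5.0]
opening: 0.17
finger_force: 45.2
```

Run:
```python
from h import *
import cv2
F=[]
for i in range(14):
    c=ctrl.read_camera("scene" if i%2 else "wrist");
    if i%2: s=c
    else: w=c
    S=ctrl.get_state();F.append(np.r_[S["contact_force"],S["eef_pos"],S["wrist_torque"]])
print(np.round(np.mean(F,0),4),np.round(np.std(F,0),4),S["time"])
b=cv2.resize(s["image"][200:260,265:319,::-1],(396,440),interpolation=cv2.INTER_CUBIC)
w=cv2.resize(w["image"][180:340,250:390,::-1],(385,440),interpolation=cv2.INTER_CUBIC)
cv2.imwrite("pics/s7.png",np.hstack([b,w]))
```

```text
[-3.6390e-01 -2.3000e-03  5.3548e+00  5.6210e-01  1.0640e-01  1.6820e-01
  2.1800e-02  9.7100e-02 -4.6000e-03] [0.509  0.4623 0.6028 0.     0.     0.     0.0277 0.021  0.0172] 11.85
```

View pics/s7.png

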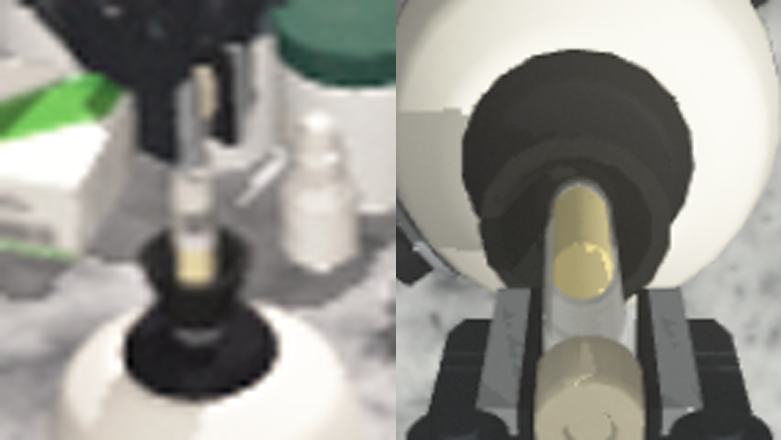

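The tube stands upright in the cup. The mean push of 5.35 N and the tip height both put the cup about 4 mm down, so I'm handing in.

```bash
python3 -c "
from plant import ctrl
print(ctrl.sign_off())"
```

```text
the job is handed in; nothing more can be done
None
```

The job is handed in with the gripper still holding the cream-capped tube upright in the mixer cup, pressing it about 4 mm down at a mean 5.35 N; the verdict was not shown.

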